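Run the stone carriage home and latch it

TASK

Push the stone carriage along its channel until it is fully home against the end stop by the grinding wheel, then swing the latch fully closed across the channel behind it. The carriage twists and wedges between the rails if it is pushed off its centre line, so never force it: if it sticks, back off and push again nearer the middle. Leave everything else on the bench where it is.

Things in the scene. Friction and masses are not known exactly. Their poses are not given: they have to be found in the camera images.
- track: fixed steel guide channel. Origin on the bench under its middle; x = slide direction, towards the end stop and the grinding head (up to 210 mm high, from x = 270 mm on); y = to the left of that, the latch side, far from the robot. Floor 8 mm above the bench, back end open (x = -220 mm). Two rails 16 mm thick, top 30 mm above the bench, at y = +85 and -85 mm, 154 mm between them, x = -220 to 210 mm
- stop_face (a point): middle of the end stop's face, on the channel's centre line, 200 mm along the track's x, 28 mm above the bench; the stop is 48 mm high and spans the channel; axes as the track's
- carriage: loose aluminium carriage with a flat reddish stone on it: 56 mm along the channel (x, towards the stop), 150 mm wide (2 mm play to each rail), 36 mm high, 0.5 to 1 kg. Origin: centre of its underside, 8 mm above the bench; home = 28 mm short of the stop's face. Slides with 1 to 5 N pushed within 10 mm of its centre line; pushed 40 mm or more off it, it wedges and stays
- carriage_back (a point): centre of the carriage's flat back face (where to push), 18 mm above the channel floor; the face is 150 mm wide and 36 mm high; axes as the carriage's
- latch (a joint): angle of the swing latch, rad: 0 = bar straight back along the left rail, away from the stop; negative = swung outward; +1.571 (mechanical limit) = closed, straight across the channel, 6 mm behind the home carriage. Turns anticlockwise seen from above to close, stays where left, takes under 1 N at the post. Cannot close on a carriage that is not home
- latch_pivot (a point): the latch's vertical pivot axis, above the left rail, 132 mm along the track's x and 86 mm along its y, 36 mm above the bench; axes as the track's
- latch_post (a point): the latch's upright round black post, 75 mm from the pivot, 14 mm across, from 41 to 78 mm above the bench (this point 66 mm). The steel bar under it is 12 mm wide, 31 to 41 mm above the bench, and reaches 7 mm past the post. x axis: from the post to the pivot
- oil_bottle: small round bottle with black cap, 52 mm across, 150 mm tall, stands beyond the channel; origin under its centre; leave it alone
- brush: hand brush, 200 mm long, lies beyond the channel, along it; origin under its middle; leave it alone
- knife: kitchen-size knife with dark wooden handle, 290 mm long, 20 mm high, lies on the robot's side of the channel; origin under the joint of handle and blade; leave it alone
- wrench: steel wrench, 160 mm long, lies beyond the channel near its stop end; origin under its middle; leave it alone
- spare_wheel: grey grinding wheel lying flat, 124 mm across, 25 mm high, behind the open end of the channel; origin under its centre; leave it alone
- belt_roll: open brown ring (rolled abrasive belt), 100 mm across, 50 mm high, stands beyond and behind the open end of the channel; origin under its centre; leave it alone
- stone: loose grey sharpening stone, 150 x 50 x 25 mm, lies behind the open end of the channel; origin under its centre; leave it alone
Things that resemble listed ones, but are neither listed nor needed, are in the scene too. Of the things that look like the carriage, the middle-sized one is meant.

How it is judged (in metres and radians):
On the way, in this order (a step that is already met when the one before it is completed fails the run):
1. the carriage is home against the end stop, latch still open (x of carriage in the frame of track above 0.165 m and value of joint latch below 0.9 rad), for 0.2 s.
2. the latch is swung closed behind it (x of carriage in the frame of track above 0.165 m and value of joint latch above 1.42 rad), for 0.2 s.
At the end, for the whole second after the job is handed in: The carriage lies flat in the channel, at rest, home within 7 mm of the end stop, and the latch is closed across the channel behind it (joint above 1.42 rad) (all of step 2 and z of carriage in the frame of track below 0.012 m and angle between carriage's own z axis and vertical below 0.08 rad and linear speed of carriage below 0.01 m/s); the robot touches nothing.
It fails at once if the carriage is forced: the robot presses on it with more than 80 N (contact force between any of the fingers, the arm and carriage above 80 N).
It fails at once if another thing on the bench is shifted by more than 30 mm (distance of any of oil_bottle, brush, knife, wrench, spare_wheel, belt_roll, stone from where it was at the start of the episode above 0.03 m).
It also fails if it takes over 54 s, if anything falls off the work surface, if the arm or the gripper's body presses on something with over 40 N, if the wrist force passes 120 N, or if a joint passes its speed limit or range.

ROBOT

A 6-joint arm with a two-finger parallel gripper is mounted at the origin on the work surface. World frame = base frame: x ahead of the robot, y to its left, z up, the work surface at z = 0. Lengths are in mm, angles in degrees, forces in N, time in s.
With the tool pointing down it reaches from about 350 to 850 mm from the base axis. Payload 8.1 kg.
Tool frame: the origin (TCP) lies at the centre of the arm's flange, where the gripper is bolted on; the fingertips stand 186 mm ahead of it and the grasp point (between the pads) lies 167 mm ahead of it; z points along the fingers, x is the direction in which the jaws open and shut, and the axes are right-handed (so a half turn about z gives the same grasp; the last joint's range is limited). The gripper opens to 93 mm and grips with 3 to 60 N. Pads are 15 mm wide; open, the fingers measure 128 mm over their backs; the gripper's body (75 mm by 188 mm) begins 65 mm behind the grasp point.
Start: joints at [72.17, 7.471, 85.268, -0, 87.261, -4.893], TCP at [134.309, 584.78, 404.735] pointing down, gripper open.
Joint ranges: [-169.43, 169.43], [-51.17, 129.36], [1.28, 143.12], [-76.62, 256.62], [0, 156.53], [-152.29, 152.29]. Speed limits (degrees/s): [136.94, 136.94, 159.86, 180, 180, 180].

INTERFACE

Orientations are given as [roll, pitch, yaw] about the fixed x, y, z axes, in that order (R = Rz(yaw) Ry(pitch) Rx(roll)).
In Python, from cell import * gives the robot as it stands. The module is installed in compiled form; this text tells all that it offers.
- The arm moves only by the shell command python3 -m jog 'ROWS'. ROWS is JSON, a list of rows, each a list of 5 numbers: the closure, from -1 (fully open) to 1 (shut), then the shift along the tool's x, y, z in m, then the turn about the tool's z in rad. In form: [[hand, dx, dy, dz, turn], ...]. A call has 1 to 8 rows; each row is the pose to reach, as a shift and turn from the pose commanded when the call began, along the tool's axes at that moment; what a row does not reach only later rows make up. A row lasts 1/12 s, in which the tool goes at most 41.7 mm and 7.16 degrees, less where a joint would pass 70% of its speed; a pose out of reach is approached as far as the arm can. A call with a gripper value outside its range is refused whole. The fingers move at their own pace and stop on an object; the grip force is fixed at half the most. Time passes only in rows, so rows that repeat a pose let the fingers close. It gives the time, the measured TCP pose, the force and the opening at its end, in the units of the state.
- get_obs(): the state, without advancing time (a new reading comes with each control period).
- grab_frame(name): name is "scene" or "side" or "wrist"; returns the picture (480x640x3 uint8, red, green, blue); there is no depth.
- camera_info(name): a dict with "camera_matrix" (3x3 intrinsics, pixels), "rvec" (rotation vector, rad) and "tvec" (3), from world to camera coordinates, as OpenCV has them. Camera axes: x right, y down, z forward; pixel columns grow to the right and rows downward; lengths in mm; the calibration is good to about 2 mm. A picture is of the moment at which its call begins: read the wrist's pose just before it. camera_info takes no time and is no camera call; for the wrist camera it gives the pose at the moment of the call.
- job_done(): hands the job in, once; it reports no verdict.
Trained networks look in the newest picture that a camera, given by its name, has taken for a name from the list of things; names that differ only in an ending like _2 or _b are one class to them, and where a whole thing is asked for, a point or a joint stands for the part that bears it (a point fixed in the world has none). Each returns a list of dicts, best first, with "score" (0 to 1); they miss things now and then, are a little off and sometimes report something else, mostly with a low value. They report only what shows in the picture. A call takes as long as a camera call. They do not tell look-alikes from the thing itself.
- masks_of(name, camera): "pixels" (480x640 bool, what is visible of it) and "at" ([row, column] in pixels, amid what is visible of it).
- spot_point(name, camera): "at" ([row, column] in pixels: a listed point, or the origin of a listed thing).
The state is a dict: "clock": time; "qpos": joint angles; "dq": joint speeds; "joint_efforts": joint torques, N m; "ee_pos": TCP position; "tcp_rot": TCP orientation; "contact_force": force on the tool from outside, world axes, zero at the start; "wrist_torque": the same for the moment, N m; "finger_gap": opening from 0.0 (shut) to 1.0 (fully open).
Only numpy, scipy, OpenCV 4.12 (cv2) and the standard library are available. Lean on these libraries where they do the work, as an engineer would, in place of code of your own. Each camera call takes 0.05 s, during which the arm holds its last target.

## Working session

There is one attempt and no reset: what is moved stays moved. The work goes in short steps, Python scripts to look and compute and a shell command to move; the robot and the scene stay as the last step left them, time stands still between calls to the robot, and variables do not carry over. Pictures are saved under pics/ and viewed, and the job is handed in when it is done.

```bash
mkdir -p pics; python3 - <<'E'
from cell import *
import cv2
for n in ["scene","side","wrist"]:
    cv2.imwrite(f"pics/{n}0.png",grab_frame(n)[:,:,::-1])
o=get_obs();print(o)
for n in ["scene","side","wrist"]:
    c=camera_info(n);print(n,c)
E
```

```text
{'clock': 0.15, 'qpos': array([ 7.21697516e+01,  7.50368217e+00,  8.53151044e+01,  6.26545862e-05,
        8.72600203e+01, -4.89223295e+00]), 'dq': array([-0.05388997, -0.13073584, -0.21491661, -0.03284367,  0.09977745,
       -0.03758736]), 'joint_efforts': array([ 4.83678159e-04, -5.60471213e+01, -4.92335129e+01,  7.67235621e-02,
        3.04840179e-02, -3.91542824e-05]), 'ee_pos': array([134.25475638, 584.61018124, 403.94221645]), 'tcp_rot': array([-1.79993217e+02,  7.85144308e-02,  7.70619862e+01]), 'contact_force': array([0.11071962, 0.02906296, 0.37656272]), 'wrist_torque': array([ 0.04713674,  0.00083645, -0.03479137]), 'finger_gap': 0.9953555540761103}
scene {'camera_matrix': array([[598.74642875,   0.        , 330.04921897],
       [  0.        , 598.74642875, 242.13091994],
       [  0.        ,   0.        ,   1.        ]]), 'rvec': array([ 1.67758829,  1.75788806, -0.7785258 ]), 'tvec': array([-200.45938363, -353.46018133, 2021.86154749])}
side {'camera_matrix': array([[607.1377224 ,   0.        , 322.62749116],
       [  0.        , 607.1377224 , 246.42688212],
       [  0.        ,   0.        ,   1.        ]]), 'rvec': array([ 0.23138873, -2.86963193,  1.11116126]), 'tvec': array([ 598.67707052,  -32.36857303, 1568.37842071])}
wrist {'camera_matrix': array([[345.03918633,   0.        , 313.72900036],
       [  0.        , 345.03918633, 244.94934571],
       [  0.        ,   0.        ,   1.        ]]), 'rvec': array([-2.30046478, -1.83213743, -0.22262353]), 'tvec': array([-598.54530831,  -27.39335667,  389.85411744])}
```

View pics/scene0.png

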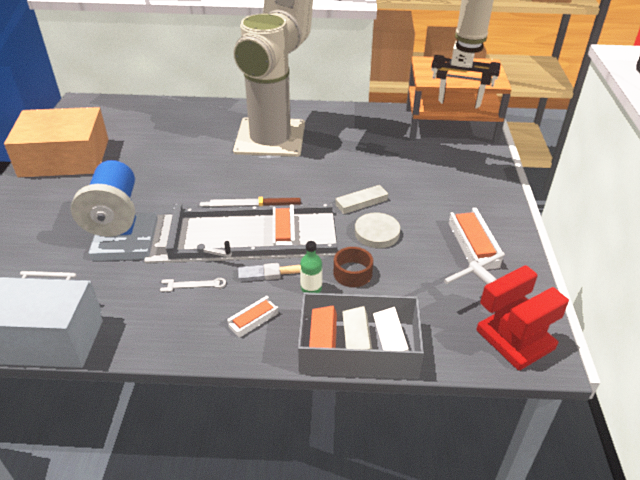

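View pics/side0.png

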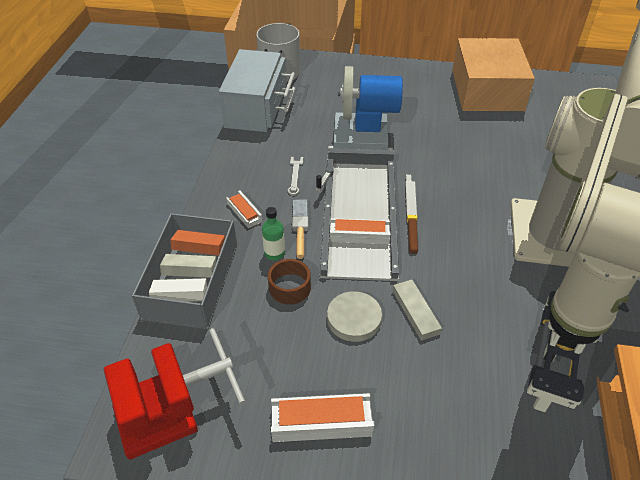

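View pics/wrist0.png

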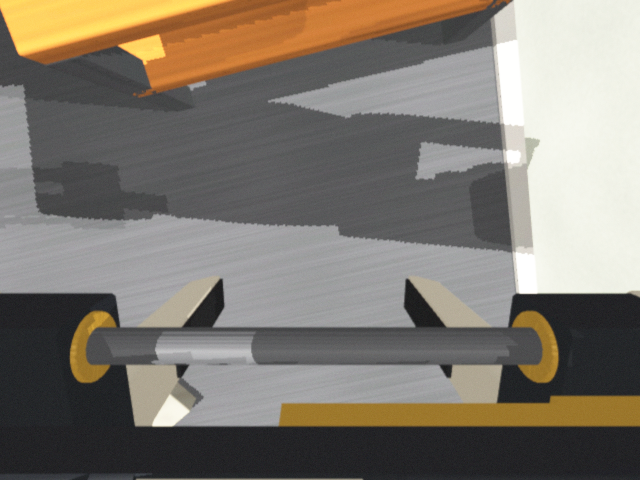

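The scene has three carriage-like things: the one in the channel (scene 285,225 / side 360,228), a small one (scene 253,316 / side 243,208) and a large one (scene 475,238 / side 322,415). The one in the channel is middle-sized and sits between the rails. The latch post shows at scene (227,247) and side (320,181). I'll measure these and enlarge the crop.

```bash
cat > h.py <<'E'
from cell import *
import cv2, numpy as np
def PM(n):
    c=camera_info(n);K=np.array(c["camera_matrix"]);R,_=cv2.Rodrigues(np.array(c["rvec"],float));return K,R,np.array(c["tvec"],float).reshape(3)
def ray(n,rc):
    K,R,t=PM(n);d=R.T@np.linalg.inv(K)@np.array([rc[1],rc[0],1.]);return -R.T@t,d/np.linalg.norm(d)
def onz(n,rc,z):
    o,d=ray(n,rc);return o+d*(z-o[2])/d[2]
def tri(a,b,na="scene",nb="side"):
    o1,d1=ray(na,a);o2,d2=ray(nb,b)
    A=np.stack([d1,-d2],1);s=np.linalg.lstsq(A,o2-o1,rcond=None)[0]
    p,q=o1+d1*s[0],o2+d2*s[1];return (p+q)/2,np.linalg.norm(p-q)
def proj(n,p):
    K,R,t=PM(n);v=K@(R@np.array(p,float)+t);return v[:2]/v[2]
E
python3 - <<'E'
from h import *
for n in ["scene","side"]:
    im=grab_frame(n)[:,:,::-1]
    c=im[190:270,140:350] if n=="scene" else im[130:290,290:430]
    cv2.imwrite(f"pics/{n}c.png",cv2.resize(c,None,fx=3.7,fy=3.7,interpolation=cv2.INTER_CUBIC))
Z=dict(track=0,stop_face=28,carriage=8,carriage_back=26,latch_pivot=36,latch_post=66,oil_bottle=0,brush=0,knife=0,wrench=0)
np.set_printoptions(precision=1,suppress=True)
for k,z in Z.items():
    for n in ["scene","side"]:
        for r in spot_point(k,n)[:3]: print(k,n,round(r["score"],2),np.array(r["at"]),onz(n,r["at"],z))
print(get_obs()["clock"])
E
```

```text
track scene 0.88 [233.5 254.2] [499.2  11.5   0. ]
track side 0.76 [217.1 361.5] [499.   19.5   0. ]
stop_face scene 0.67 [228.8 180.1] [ 523.9 -183.6   28. ]
stop_face side 0.75 [159.4 357.7] [ 534.8 -181.2   28. ]
carriage scene 0.94 [233.3 283.1] [503.1  91.9   8. ]
carriage scene 0.85 [242.5 473.5] [511.3 609.5   8. ]
carriage scene 0.77 [318.2 254.7] [812.5  55.6   8. ]
carriage side 0.97 [237.  360.1] [493.6  99.5   8. ]
carriage side 0.89 [211.  242.8] [812.1  55.7   8. ]
carriage side 0.71 [421.9 319.1] [514.4 614.4   8. ]
carriage_back scene 0.92 [312.6 247.7] [812.   40.4  26. ]
carriage_back scene 0.9 [227.1 296.8] [496.  129.2  26. ]
carriage_back scene 0.72 [238.4 489.5] [512.8 648.9  26. ]
carriage_back side 0.94 [432.9 320.2] [507.1 645.3  26. ]
carriage_back side 0.74 [236.9 357.9] [497.9 117.   26. ]
carriage_back side 0.68 [204.  247.7] [799.6  45.5  26. ]
latch_pivot scene 0.6 [245.2 202.4] [ 595.2 -107.9   36. ]
latch_pivot side 0.89 [171.3 327.9] [ 609.1 -107.3   36. ]
latch_post scene 0.82 [247.  226.3] [631.7 -36.4  66. ]
latch_post side 0.46 [178.6 320.8] [618.  -40.5  66. ]
oil_bottle scene 0.7 [290.3 310.4] [707.  179.7   0. ]
oil_bottle scene 0.53 [227.2 296.3] [465.5 124.8   0. ]
oil_bottle side 0.77 [254.7 271.9] [704.6 187.9   0. ]
brush scene 0.72 [270.5 278.9] [641.   94.4   0. ]
brush side 0.93 [228.7 297.5] [658.3  88.8   0. ]
knife scene 0.84 [206.2 255.7] [377.8  -0.5   0. ]
knife scene 0.4 [233.4 254.5] [498.8  12.3   0. ]
knife side 0.94 [215.3 410.8] [370.5  -8.4   0. ]
wrench scene 0.92 [288. 192.] [ 715.2 -114.3    0. ]
wrench side 0.53 [171.7 327.4] [ 616.4 -146.9    0. ]
1.25
```

View pics/scenec.png

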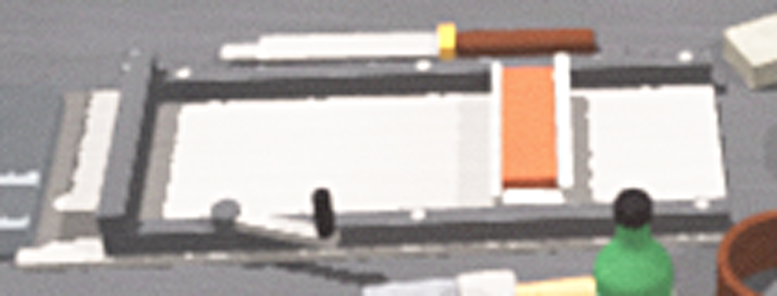

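View pics/sidec.png

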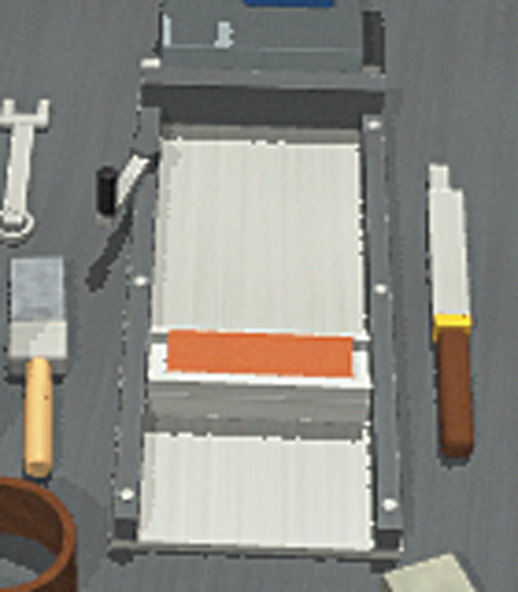

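```bash
cat > ov.py <<'E'
from h import *
import sys
from scipy.optimize import least_squares
# dense fit: spot estimates -> init, then refine to rail edges by hand overlay
def T(p,l):
    c,s=np.cos(p[2]),np.sin(p[2]); return np.array([p[0]+c*l[0]-s*l[1],p[1]+s*l[0]+c*l[1],l[2]])
def overlay(p,tag,fr=None):
    S=[((-220,77,30),(210,77,30)),((-220,-77,30),(210,-77,30)),((-220,93,30),(210,93,30)),((-220,-93,30),(210,-93,30)),((-220,77,30),(-220,93,30)),((-220,-77,30),(-220,-93,30)),((200,-77,48),(200,77,48))]
    for n,(y0,y1,x0,x1) in dict(scene=(190,270,140,350),side=(130,290,290,430)).items():
        im=grab_frame(n)[:,:,::-1][y0:y1,x0:x1]; f=3.7
        im=cv2.resize(im,None,fx=f,fy=f,interpolation=cv2.INTER_CUBIC)
        for a,b in S:
            A=(proj(n,T(p,a))-[x0,y0]+.5)*f;B=(proj(n,T(p,b))-[x0,y0]+.5)*f
            cv2.line(im,tuple(A.astype(int)),tuple(B.astype(int)),(0,255,0),1)
        cv2.imwrite(f"pics/{n}_{tag}.png",im)
E
python3 - <<'E'
from ov import *
obs=[("scene",(0,0,0),(233.5,254.2)),("side",(0,0,0),(217.1,361.5)),("scene",(200,0,28),(228.8,180.1)),("side",(200,0,28),(159.4,357.7)),("scene",(132,86,36),(245.2,202.4)),("side",(132,86,36),(171.3,327.9))]
obs2=[("scene",(233.3,283.1)),("side",(237.,360.1))]
def res(q):
    r=[]
    for n,l,a in obs: r+=list(proj(n,T(q,l))-[a[1],a[0]])
    for n,a in obs2: r+=list(proj(n,T(q,(q[3],0,8)))-[a[1],a[0]])
    return r
s=least_squares(res,[499,15,-1.45,-80],x_scale=[100,100,1,100],loss="soft_l1")
print(s.x,np.degrees(s.x[2]),np.round(s.fun,1))
overlay(s.x,"o1")
E
```

```text
[503.44118072  14.92779097  -1.44737861 -78.92972674] -82.92868566674655 [ 1.   1.  -1.5 -1.4 -0.3  1.   2.5 -0.3  0.2  2.6  1.3  0.6  0.8 -2.2
  0.2 -1.8]
```

View pics/scene_o1.png

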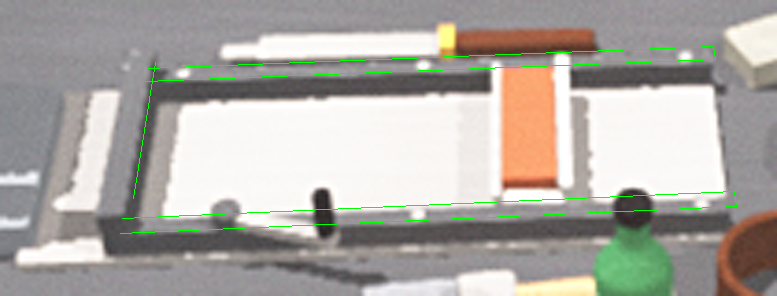

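View pics/side_o1.png

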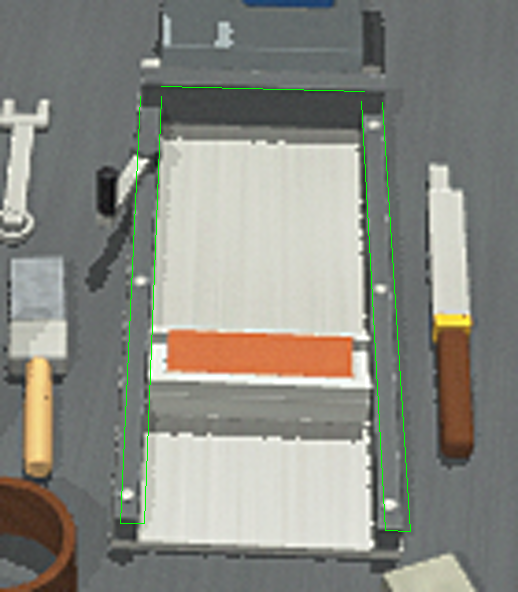

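```bash
python3 - <<'E'
from ov import *
# crop px -> image px
sc=lambda u,v:(u/3.7+140-.5,v/3.7+190-.5); sd=lambda u,v:(u/3.7+290-.5,v/3.7+130-.5)
obs=[("scene",(-220,-93,30),sc(711,66)),("scene",(-220,-77,30),sc(711,82)),("scene",(-220,93,30),sc(730,214)),
("side",(-220,93,30),sd(116,519)),("side",(-220,77,30),sd(138,519)),("side",(-220,-77,30),sd(375,515)),("side",(-220,-93,30),sd(401,515)),
("side",(200,77,48),sd(161,88)),("side",(200,-93,30),sd(384,108)),("side",(200,-77,30),sd(364,108)),("scene",(200,-77,48),sc(153,70)),("scene",(200,77,48),sc(130,215)),
("scene",(200,-77,8),sc(165,103))]
def res(q):
    r=[]
    for n,l,a in obs: r+=list(proj(n,T(q,l))-a)
    return r
s=least_squares(res,[499,15,-1.45],x_scale=[100,100,1],loss="soft_l1")
print(s.x,np.degrees(s.x[2]),np.round(s.fun,1))
overlay(s.x,"o2")
p=s.x
def loc(w):
    d=np.array(w[:2])-p[:2];c,s_=np.cos(p[2]),np.sin(p[2]);return [c*d[0]+s_*d[1],-s_*d[0]+c*d[1]]
for w in [(503.1,91.9),(493.6,99.5)]:print("carriage",loc(w))
for w in [(496,129.2),(497.9,117)]:print("back",loc(w))
P,g=tri((247,226.3),(178.6,320.8));print("post",P,g,loc(P))
d=np.array(loc(P))-[132,86];print(np.hypot(*d),"angle",np.arctan2(-d[1],-d[0]))
E
```

```text
[506.9833763   12.01594268  -1.4586692 ] -83.5755888513573 [ 0.  -4.   0.4 -4.8  0.2 -0.5 -1.2 -0.4 -0.4 -0.1  0.3  3.4  0.   3.7
 -0.1 -1.3 -0.6  0.2 -0.9 -0.  -0.2 -1.9 -0.8 -4.2 -1.3  0.5]
carriage [np.float64(-79.81693235735243), np.float64(5.07942264497304)]
carriage [np.float64(-88.43218397612132), np.float64(-3.5105389117104338)]
back [np.float64(-117.6771364150966), np.float64(2.1975918543173574)]
back [np.float64(-105.34115289133378), np.float64(2.7205741689821323)]
post [620.36324358 -41.58222708  59.97781137] 8.257554268158124 [np.float64(65.94792791787916), np.float64(106.67065627880358)]
69.21092585234018 angle -0.3032900963714852
```

View pics/scene_o2.png

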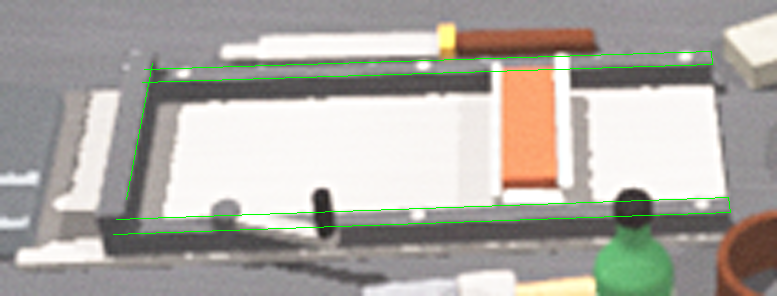

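View pics/side_o2.png

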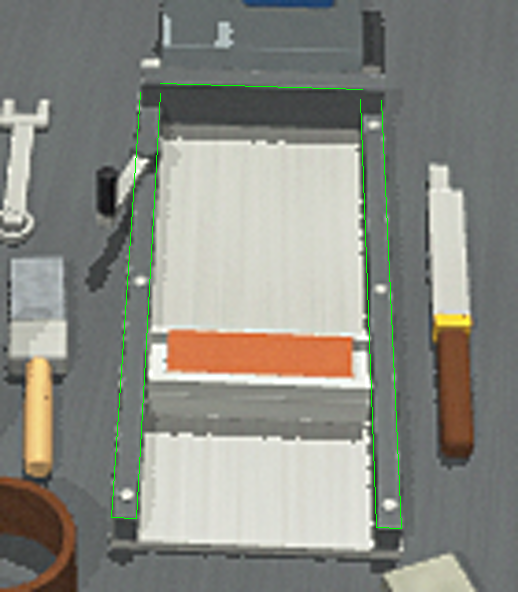

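```bash
python3 - <<'E'
from ov import *
sc=lambda u,v:(u/3.7+140-.5,v/3.7+190-.5); sd=lambda u,v:(u/3.7+290-.5,v/3.7+130-.5)
B=[("scene",0,-85,sc(184,73)),("scene",1,-85,sc(423,65)),("scene",2,-85,sc(685,57)),("scene",1,85,sc(417,214)),("scene",2,85,sc(702,203)),
("side",1,85,sd(140,281)),("side",2,85,sd(127,494)),("side",0,-85,sd(374,125)),("side",1,-85,sd(380,289)),("side",2,-85,sd(389,505))]
F=[("scene",(-220,-93,30),sc(711,52)),("side",(200,77,48),sd(161,88)),("side",(200,-77,48),sd(364,90)),("scene",(200,-77,48),sc(153,68)),("scene",(200,77,48),sc(130,215))]
def res(q):
    r=[]
    for n,i,y,a in B: r+=list(proj(n,T(q,(q[3+i],y,32)))-a)
    for n,l,a in F: r+=list(.5*(proj(n,T(q,l))-a))
    return r
s=least_squares(res,[499,15,-1.45,180,0,-200],x_scale=[100,100,1,100,100,100],loss="soft_l1")
print(s.x,np.degrees(s.x[2]),np.round(s.fun,1))
overlay(s.x,"o3")
p=s.x
np.save("track.npy",p[:3])
def loc(w):
    d=np.array(w[:2])-p[:2];c,s_=np.cos(p[2]),np.sin(p[2]);return [c*d[0]+s_*d[1],-s_*d[0]+c*d[1]]
for w in [(503.1,91.9),(493.6,99.5)]:print("carriage",loc(w))
for w in [(496,129.2),(497.9,117)]:print("back",loc(w))
# post centre seen at crop side (107,190), scene (321,213) ~ z 60
for n,a in [("side",sd(107,190)),("scene",sc(322,212))]:
  P=onz(n,a[::-1],60); d=np.array(loc(P))-[132,86];print(P,np.hypot(*d),"angle",np.arctan2(-d[1],-d[0]))
E
```

```text
[ 506.4284513    13.29925048   -1.45691417  180.26367919    1.09379722
 -199.2393377 ] -83.47503319465045 [ 0.2 -0.2  0.1 -0.1  0.4 -0.3  0.4 -0.1  0.2 -0.  -0.2 -0.4 -0.1 -0.1
 -0.5 -0.3 -0.1 -0.3  0.  -0.5  0.2 -0.2 -0.1 -0.5 -0.2  0.1  0.1 -0.7
 -0.1 -2.1]
carriage [np.float64(-78.46984028582565), np.float64(5.624995917391537)]
carriage [np.float64(-87.10015424581196), np.float64(-2.9498324162875296)]
back [np.float64(-116.3350437256733), np.float64(2.809615222183723)]
back [np.float64(-103.9981613523015), np.float64(3.310946754792436)]
[623.91988534 -37.26930166  60.        ] 72.82730492263678 angle -0.3501700978104777
[624.24682034 -37.72415453  60.        ] 72.46286712566034 angle -0.35602595265802817
```

View pics/scene_o3.png

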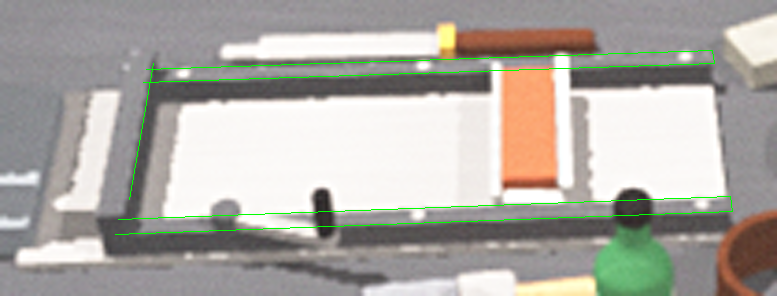

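View pics/side_o3.png

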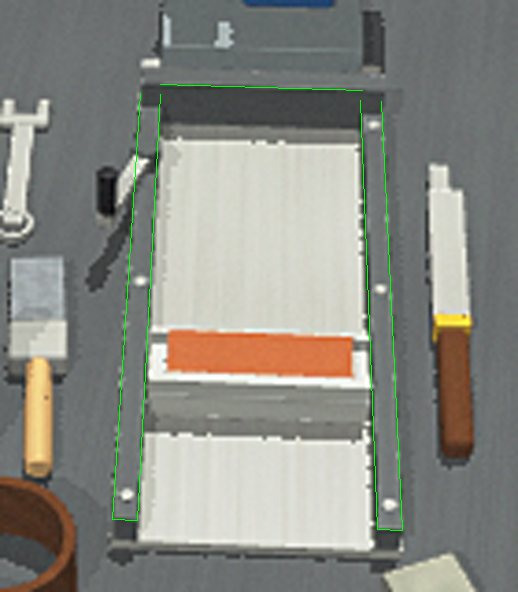

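Overlay fits to under a pixel: track origin is (506.4, 13.3) with yaw −83.5°. The channel carriage fills the 154 mm gap, so it is the middle-sized one. Its back face is at about x = −111 mm and the latch is at about −0.35 rad. Next I move above the channel behind the carriage, closing the fingers on the way.

```bash
python3 -m jog '[[1,-0.009,0.012,0,0.06],[1,-0.027,0.036,0,0.17],[1,-0.048,0.064,0,0.29],[1,-0.069,0.092,0,0.41],[1,-0.090,0.120,0,0.53],[1,-0.112,0.148,0,0.65],[1,-0.130,0.172,0,0.74],[1,-0.142,0.188,0,0.8]]'; cat > st.py <<'E'
from h import *
def st(tgt=None,yaw=None):
    o=get_obs();p=np.load("track.npy");e=o["ee_pos"];R=__import__("scipy.spatial.transform",fromlist=["Rotation"]).Rotation.from_euler("xyz",o["tcp_rot"],degrees=True).as_matrix()
    c,s=np.cos(p[2]),np.sin(p[2]);Rt=np.array([[c,-s,0],[s,c,0],[0,0,1]]);o0=np.array([p[0],p[1],0])
    tip=e+R@[0,0,186.]
    print("t",round(o["clock"],2),"ee",e.round(1),"rot",o["tcp_rot"].round(2),"tip track",(Rt.T@(tip-o0)).round(1),"F track",(Rt.T@o["contact_force"]).round(1),"gap",round(o["finger_gap"],2),"q",o["qpos"].round(1))
    if tgt is not None:
        d=o0+Rt@np.array(tgt,float)-tip
        print("tool shift m",(R.T@d/1000).round(4),"turn",None if yaw is None else round(np.radians(o["tcp_rot"][2]-yaw),3))
E
python3 -c "
from st import *
st((-165,0,218),6.525)"
```

```text
clock: 2.22
ee_pos: [287.1, 402.3, 404.9]
tcp_rot: [180.0, -0.0, 30.9]
contact_force: [-0.2, 0.7, -0.9]
finger_gap: 0.476
t 2.22 ee [287.1 402.3 404.9] rot [ 1.7997e+02 -4.0000e-02  3.0860e+01] tip track [-411.3 -173.5  218.9] F track [-0.7 -0.1 -0.9] gap 0.48 q [ 48.6  -9.1 101.7  -0.   87.4  17.7]
tool shift m [0.0566 0.2959 0.0011] turn 0.425
```

```bash
python3 -m jog '[[1,0.005,0.025,0.005,0.05],[1,0.011,0.062,0.018,0.13],[1,0.018,0.1,0.03,0.22],[1,0.026,0.138,0.045,0.31],[1,0.033,0.176,0.06,0.38],[1,0.041,0.214,0.075,0.425],[1,0.048,0.252,0.09,0.425],[1,0.053,0.278,0.1,0.425]]'
python3 -c "
from st import *
st((-140,0,26),6.525)
cv2.imwrite('pics/side1.png',grab_frame('side')[:,:,::-1])
cv2.imwrite('pics/wrist1.png',grab_frame('wrist')[:,:,::-1])"
```

```text
clock: 2.88
ee_pos: [476.5, 191.3, 303.5]
tcp_rot: [180.0, 0.0, 6.8]
contact_force: [-0.4, -0.0, -0.9]
finger_gap: 0.007
t 2.88 ee [476.5 191.3 303.5] rot [1.7995e+02 2.0000e-02 6.7800e+00] tip track [-180.1   -9.6  117.5] F track [-0.  -0.4 -0.9] gap 0.01 q [ 16.2  -1.8 105.6  -0.   76.2   9.4]
tool shift m [0.0094 0.0401 0.0915] turn 0.004
```

View pics/side1.png

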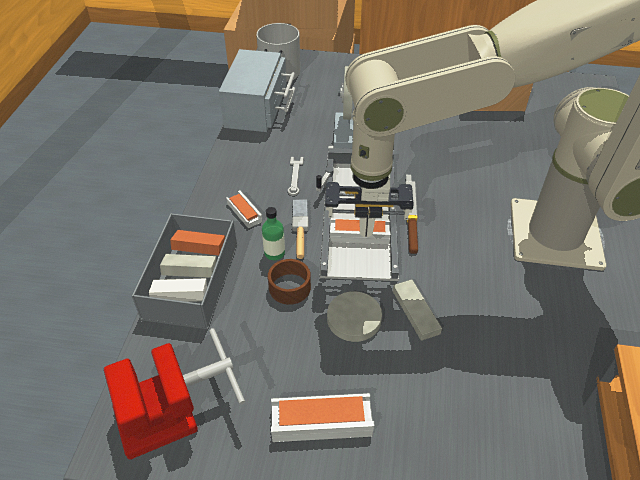

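View pics/wrist1.png

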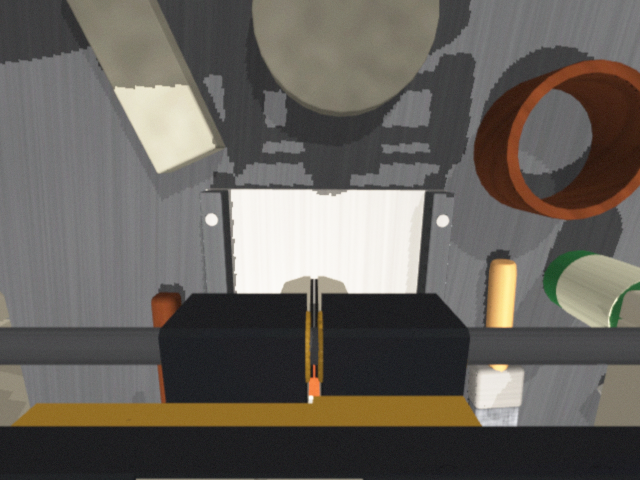

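The fingers are shut over the channel, behind the carriage and 9.6 mm right of centre. In the wrist view the inner rail edges are at columns 233 and 417. I'll centre and lower.

```bash
python3 -m jog '[[1,0.006,0.008,0.01,0.004],[1,0.0094,0.015,0.03,0.004],[1,0.0094,0.02,0.055,0.004],[1,0.0094,0.02,0.078,0.004],[1,0.0094,0.02,0.0915,0.004],[1,0.0094,0.02,0.0915,0.004]]'
python3 -c "
from st import *
st((-120,0,26),6.525)
cv2.imwrite('pics/wrist2.png',grab_frame('wrist')[:,:,::-1])
im=grab_frame('side')[:,:,::-1]
cv2.imwrite('pics/side2.png',cv2.resize(im[130:290,290:430],None,fx=3.7,fy=3.7))
"
```

```text
clock: 3.48
ee_pos: [484.9, 175.5, 209.7]
tcp_rot: [180.0, 0.3, 6.7]
contact_force: [-0.2, 0.2, -0.2]
finger_gap: 0.007
t 3.48 ee [484.9 175.5 209.7] rot [179.97   0.32   6.71] tip track [-163.5   -4.    23.7] F track [-0.2 -0.1 -0.2] gap 0.01 q [ 14.2   5.5 108.8   0.   65.9   7.5]
tool shift m [ 0.0038  0.0435 -0.0023] turn 0.003
```

View pics/side2.png

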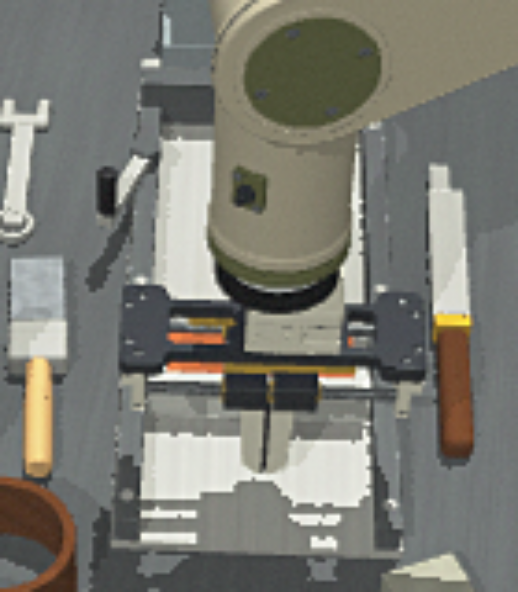

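View pics/wrist2.png

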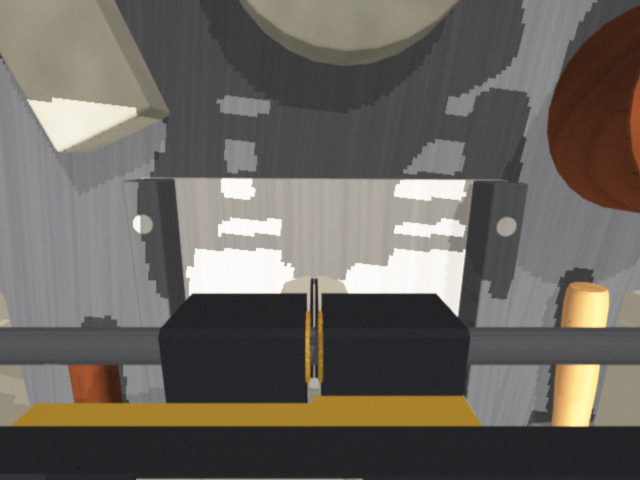

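```bash
python3 -m jog '[[1,0.004,0.002,-0.001,0.003],[1,0.004,0.01,-0.001,0.003],[1,0.004,0.02,-0.001,0.003],[1,0.004,0.028,-0.001,0.003],[1,0.004,0.034,-0.001,0.003],[1,0.004,0.038,-0.001,0.003]]'
python3 -c "
from st import *
st((0,0,26),6.525)"
```

```text
clock: 4.08
ee_pos: [495.5, 136.8, 214.5]
tcp_rot: [180.0, -0.0, 6.4]
contact_force: [-0.3, -0.3, 0.5]
finger_gap: 0.004
t 4.08 ee [495.5 136.8 214.5] rot [ 1.7999e+02 -3.0000e-02  6.4100e+00] tip track [-123.9    3.3   28.5] F track [ 0.3 -0.3  0.5] gap 0.0 q [  9.7   4.7 109.2  -0.   66.1   3.3]
tool shift m [-0.003   0.1239  0.0026] turn -0.002
```

```bash
python3 -m jog '[[1,-0.003,0.004,0.002,-0.002],[1,-0.003,0.011,0.002,-0.002],[1,-0.003,0.02,0.002,-0.002],[1,-0.003,0.029,0.002,-0.002],[1,-0.003,0.038,0.002,-0.002],[1,-0.003,0.047,0.002,-0.002],[1,-0.003,0.054,0.002,-0.002],[1,-0.003,0.06,0.002,-0.002]]'
python3 -c "
from st import *
st((0,0,26),6.525)
im=grab_frame('side')[:,:,::-1]
cv2.imwrite('pics/side3.png',cv2.resize(im[130:290,290:430],None,fx=3.7,fy=3.7))
im=grab_frame('scene')[:,:,::-1]
cv2.imwrite('pics/scene3.png',cv2.resize(im[190:270,140:350],None,fx=3.7,fy=3.7))
"
```

```text
clock: 4.75
ee_pos: [499.0, 77.1, 212.0]
tcp_rot: [180.0, 0.0, 6.6]
contact_force: [-0.5, 3.4, -2.3]
finger_gap: 0.003
t 4.75 ee [499.   77.1 212. ] rot [1.80e+02 3.00e-02 6.56e+00] tip track [-64.2  -0.2  26. ] F track [-3.5 -0.1 -2.3] gap 0.0 q [  3.    3.6 110.6  -0.   65.8  -3.6]
tool shift m [ 0.0002  0.0642 -0.    ] turn 0.001
```

View pics/side3.png

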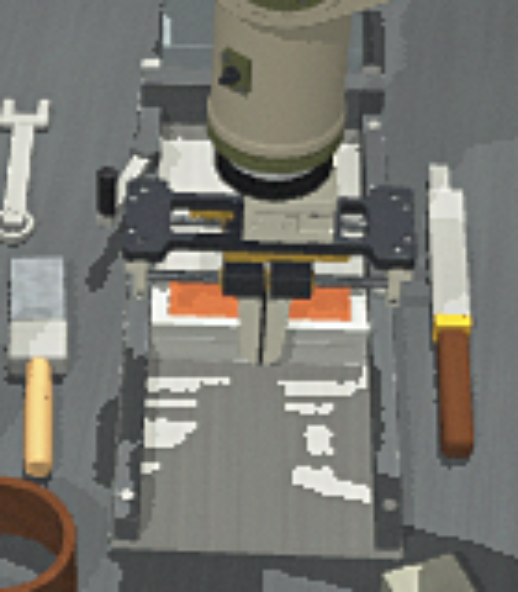

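View pics/scene3.png

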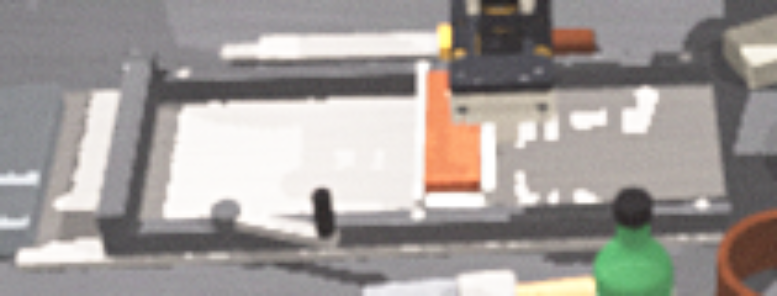

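The carriage slides freely at 3.5 N and stays square, so I keep pushing.

```bash
python3 -m jog '[[1,0,0.006,0,0],[1,0,0.018,0,0],[1,0,0.032,0,0],[1,0,0.046,0,0],[1,0,0.06,0,0],[1,0,0.074,0,0],[1,0,0.086,0,0],[1,0,0.095,0,0]]'
python3 -c "
from st import *
st((130,0,26),6.525)"
```

```text
clock: 5.52
ee_pos: [510.1, -17.3, 212.3]
tcp_rot: [-180.0, -0.0, 6.6]
contact_force: [-1.0, 4.9, 1.0]
finger_gap: 0.006
t 5.52 ee [510.1 -17.3 212.3] rot [-179.99   -0.      6.58] tip track [30.8  0.2 26.3] F track [-5.  -0.5  1. ] gap 0.01 q [ -7.7   4.3 109.8   0.   65.9 -14.3]
tool shift m [-0.0003  0.0992  0.0003] turn 0.001
```

```bash
python3 -m jog '[[1,0,0.006,0,0],[1,0,0.016,0,0],[1,0,0.028,0,0],[1,0,0.04,0,0],[1,0,0.052,0,0],[1,0,0.064,0,0],[1,0,0.074,0,0],[1,0,0.081,0,0]]'
python3 -c "
from st import *
st((136,0,26),6.525)
im=grab_frame('side')[:,:,::-1]
cv2.imwrite('pics/side4.png',cv2.resize(im[130:290,290:430],None,fx=3.7,fy=3.7))
im=grab_frame('scene')[:,:,::-1]
cv2.imwrite('pics/scene4.png',cv2.resize(im[190:270,140:350],None,fx=3.7,fy=3.7))
"
```

```text
clock: 6.18
ee_pos: [519.4, -98.1, 212.4]
tcp_rot: [180.0, -0.0, 6.6]
contact_force: [-0.2, 4.7, 5.4]
finger_gap: 0.008
t 6.18 ee [519.4 -98.1 212.4] rot [ 1.7999e+02 -1.0000e-02  6.5500e+00] tip track [112.2   0.3  26.4] F track [-4.7  0.4  5.4] gap 0.01 q [-16.3   7.  106.9  -0.   66.1 -22.8]
tool shift m [-0.0003  0.0238  0.0004] turn 0.0
```

View pics/side4.png

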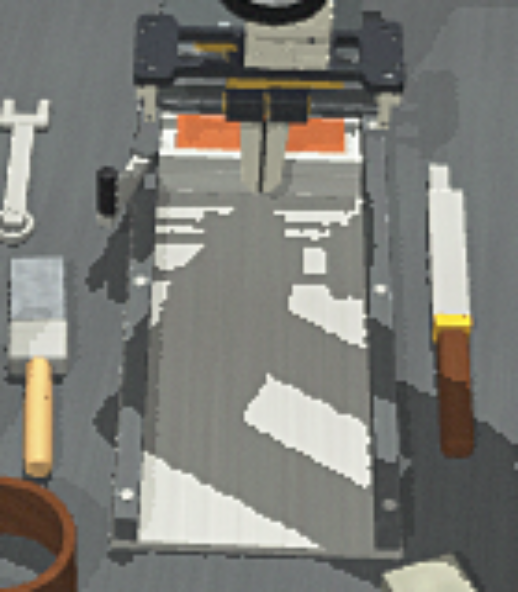

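View pics/scene4.png

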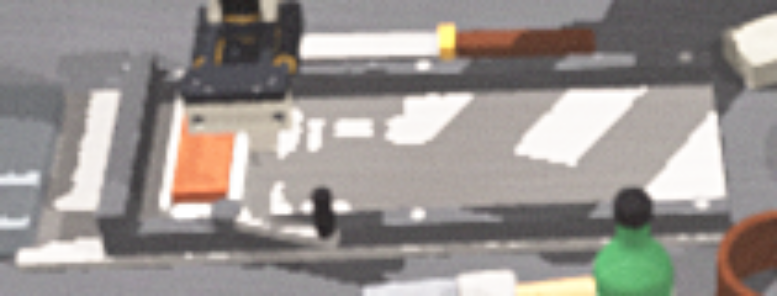

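About 20 mm is left, so I push slowly and watch for the stop.

```bash
python3 -m jog '[[1,0,0.002,0,0],[1,0,0.004,0,0],[1,0,0.006,0,0],[1,0,0.008,0,0],[1,0,0.010,0,0],[1,0,0.012,0,0],[1,0,0.014,0,0],[1,0,0.015,0,0]]'
python3 -c "
from st import *
st((136,0,26),6.525)"
python3 -m jog '[[1,0,0.001,0,0],[1,0,0.002,0,0],[1,0,0.003,0,0],[1,0,0.004,0,0],[1,0,0.004,0,0]]'
python3 -c "
from st import *
st((136,0,26),6.525)"
```

```text
clock: 6.95
ee_pos: [520.9, -111.9, 212.0]
tcp_rot: [180.0, 0.0, 6.6]
contact_force: [0.3, 3.6, -1.1]
finger_gap: 0.007
t 6.95 ee [ 520.9 -111.9  212. ] rot [1.80e+02 2.00e-02 6.59e+00] tip track [1.26e+02 1.00e-01 2.60e+01] F track [-3.5  0.7 -1.1] gap 0.01 q [-17.6   7.7 106.2  -0.   66.1 -24.2]
tool shift m [-0.0001  0.01    0.    ] turn 0.001
clock: 7.37
ee_pos: [521.4, -115.9, 212.1]
tcp_rot: [180.0, 0.0, 6.6]
contact_force: [-1.5, 1.5, -1.7]
finger_gap: 0.006
t 7.37 ee [ 521.4 -115.9  212.1] rot [1.7999e+02 2.0000e-02 6.5900e+00] tip track [1.30e+02 1.00e-01 2.61e+01] F track [-1.7 -1.3 -1.7] gap 0.01 q [-18.    7.9 106.   -0.   66.1 -24.6]
tool shift m [-0.0001  0.006   0.0001] turn 0.001
```

```bash
python3 -m jog '[[1,0,0.001,0,0],[1,0,0.002,0,0],[1,0,0.003,0,0],[1,0,0.0035,0,0],[1,0,0.004,0,0]]'
python3 -c "
from st import *
st((136,0,26),6.525)"
python3 -m jog '[[1,0,0.0007,0,0],[1,0,0.0014,0,0],[1,0,0.002,0,0],[1,0,0.002,0,0]]'
python3 -c "
from st import *
st((136,0,26),6.525)
im=grab_frame('side')[:,:,::-1]
cv2.imwrite('pics/side5.png',cv2.resize(im[120:220,300:420],None,fx=5,fy=5))
"
```

```text
clock: 7.78
ee_pos: [521.9, -119.7, 212.2]
tcp_rot: [180.0, -0.0, 6.6]
contact_force: [-0.4, 2.3, -2.9]
finger_gap: 0.005
t 7.78 ee [ 521.9 -119.7  212.2] rot [180.    -0.     6.58] tip track [133.9   0.3  26.2] F track [-2.3 -0.1 -2.9] gap 0.0 q [-18.4   8.1 105.8  -0.   66.2 -25. ]
tool shift m [-0.0003  0.0021  0.0002] turn 0.001
clock: 8.12
ee_pos: [522.2, -120.9, 212.2]
tcp_rot: [-179.9, -0.0, 6.6]
contact_force: [0.3, 8.2, -0.2]
finger_gap: 0.004
t 8.12 ee [ 522.2 -120.9  212.2] rot [-179.89   -0.      6.59] tip track [134.7   0.4  26.2] F track [-8.2  1.2 -0.2] gap 0.0 q [-1.850e+01  8.100e+00  1.057e+02  1.000e-01  6.620e+01 -2.520e+01]
tool shift m [-0.0004  0.0013  0.0002] turn 0.001
```

View pics/side5.png

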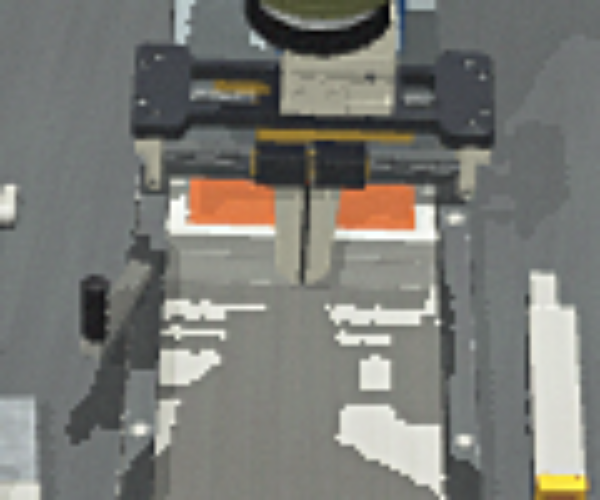

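```bash
python3 -m jog '[[1,0,0.0007,0,0],[1,0,0.0014,0,0],[1,0,0.002,0,0],[1,0,0.002,0,0]]'
python3 -c "
from st import *
st((100,0,26),6.525)"
```

```text
clock: 8.5
ee_pos: [522.3, -121.5, 212.3]
tcp_rot: [-179.7, 0.0, 6.6]
contact_force: [-1.9, 17.5, 3.3]
finger_gap: 0.008
t 8.5 ee [ 522.3 -121.5  212.3] rot [-1.7972e+02  2.0000e-02  6.6100e+00] tip track [134.8   0.4  26.3] F track [-17.6   0.1   3.3] gap 0.01 q [-18.7   8.2 105.6   0.3  66.3 -25.4]
tool shift m [-0.0004 -0.0348  0.0004] turn 0.001
```

The carriage stalled at tip x = 134.8 with 17.6 N, so it is against the stop. I back off and lift, then check it's home.

```bash
python3 -m jog '[[1,0,-0.006,0,0],[1,0,-0.018,0,0],[1,0,-0.03,-0.008,0],[1,0,-0.036,-0.03,0],[1,0,-0.04,-0.055,0.08],[1,0,-0.04,-0.075,0.2],[1,0,-0.04,-0.086,0.32],[1,0,-0.04,-0.09,0.44]]'
python3 -m jog '[[1,0.012,0.005,0,0.12],[1,0.035,0.015,0,0.24],[1,0.058,0.025,0,0.36],[1,0.08,0.035,0,0.48],[1,0.1,0.043,0,0.6],[1,0.115,0.048,0,0.72],[1,0.12,0.05,0,0.84],[1,0.12,0.05,0,0.96]]'
python3 -c "
from st import *
st((73.6,145,112),-103.6)
im=grab_frame('side')[:,:,::-1]
cv2.imwrite('pics/side6.png',cv2.resize(im[120:220,290:410],None,fx=5,fy=5))
im=grab_frame('scene')[:,:,::-1]
cv2.imwrite('pics/scene6.png',cv2.resize(im[190:270,140:350],None,fx=3.7,fy=3.7))
"
```

```text
clock: 9.17
ee_pos: [518.7, -83.3, 306.2]
tcp_rot: [180.0, -0.3, -18.9]
contact_force: [-0.2, -0.7, 0.0]
finger_gap: 0.005
clock: 9.83
ee_pos: [616.5, -170.0, 303.2]
tcp_rot: [-179.9, -0.1, -74.0]
contact_force: [0.1, 0.5, -0.1]
finger_gap: 0.006
t 9.83 ee [ 616.5 -170.   303.2] rot [-1.7995e+02 -8.0000e-02 -7.4010e+01] tip track [194.8  88.7 117.2] F track [-0.5  0.1 -0.1] gap 0.01 q [-20.   17.2  84.9  -0.   77.8  54. ]
tool shift m [-0.1103 -0.0755  0.0051] turn 0.516
```

View pics/side6.png

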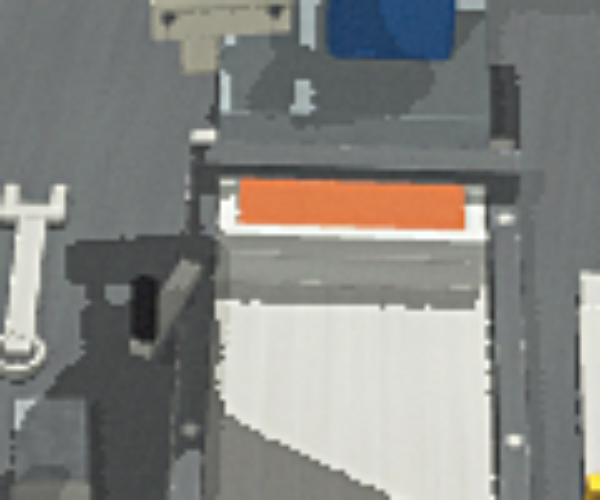

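View pics/scene6.png

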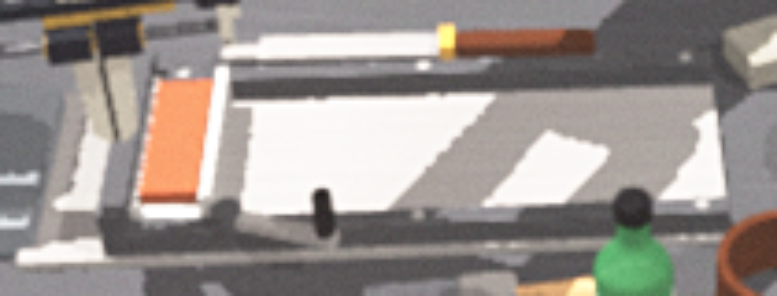

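The carriage looks square against the stop and the latch is still open. My last lift went towards the head rather than away from it (tip x = 195, no contact). I'll move back up and away, then over beside the post.

```bash
python3 -m jog '[[1,-0.01,0,-0.01,0],[1,-0.035,-0.005,-0.015,0],[1,-0.065,-0.02,-0.015,0.06],[1,-0.09,-0.04,-0.01,0.17],[1,-0.105,-0.06,-0.005,0.28],[1,-0.11,-0.073,0,0.39],[1,-0.1103,-0.0755,0.004,0.5],[1,-0.1103,-0.0755,0.005,0.516]]'
python3 -c "
from st import *
st((73.6,145,53),-103.6)"
```

```text
clock: 10.6
ee_pos: [656.8, -40.1, 297.7]
tcp_rot: [180.0, 0.0, -103.1]
contact_force: [0.1, -0.1, -0.2]
finger_gap: 0.006
t 10.6 ee [656.8 -40.1 297.7] rot [ 180.      0.   -103.14] tip track [ 70.1 143.4 111.7] F track [ 0.1  0.1 -0.2] gap 0.01 q [-8.  20.2 81.8  0.  78.  95.2]
tool shift m [ 0.0027 -0.0027  0.0587] turn 0.008
```

```bash
python3 -m jog '[[1,0.001,-0.001,0.01,0.008],[1,0.001,-0.001,0.028,0.008],[1,0.001,-0.001,0.045,0.008],[1,0.001,-0.001,0.056,0.008],[1,0.001,-0.001,0.0587,0.008],[1,0.001,-0.001,0.0587,0.008]]'
python3 -c "
from st import *
st((67.1,127,53),-103.6)
im=grab_frame('side')[:,:,::-1]
cv2.imwrite('pics/side7.png',cv2.resize(im[120:220,290:410],None,fx=5,fy=5))
im=grab_frame('scene')[:,:,::-1]
cv2.imwrite('pics/scene7.png',cv2.resize(im[190:270,140:350],None,fx=3.7,fy=3.7))
"
```

```text
clock: 11.1
ee_pos: [656.8, -43.9, 237.4]
tcp_rot: [179.9, -0.0, -103.6]
contact_force: [0.9, -0.5, -0.3]
finger_gap: 0.006
t 11.1 ee [656.8 -43.9 237.4] rot [ 1.7987e+02 -2.0000e-02 -1.0356e+02] tip track [ 73.8 142.5  51.4] F track [ 0.6  0.9 -0.3] gap 0.01 q [-8.3 23.7 84.  -0.  72.4 95.3]
tool shift m [-0.0009  0.0169 -0.0016] turn 0.001
```

View pics/side7.png

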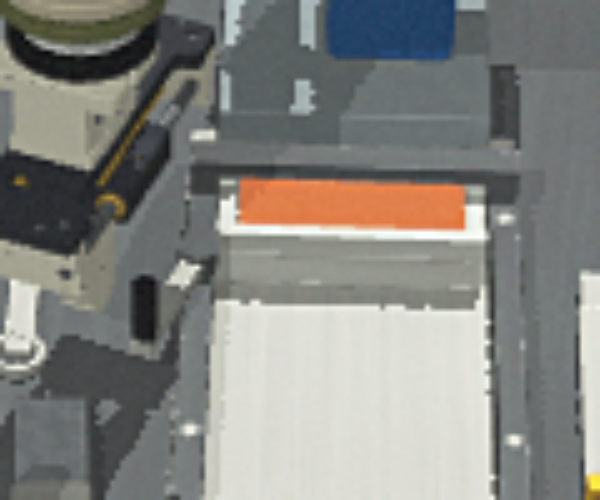

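View pics/scene7.png

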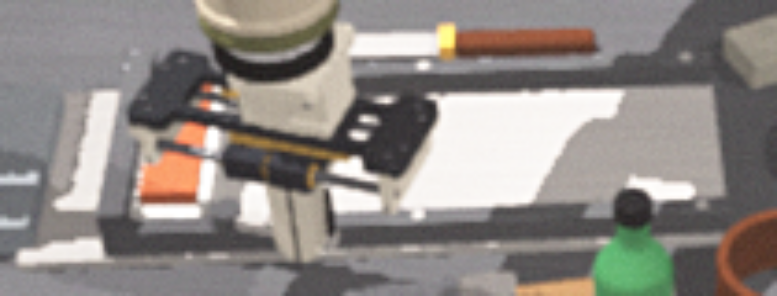

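The tip is outside the post with its flat side facing it. I'll work out the arc in tool axes.

```bash
cat > arc.py <<'E'
from st import *
from scipy.spatial.transform import Rotation as Ro
def arc(ths,off=16,z=53):
    o=get_obs();p=np.load("track.npy");e=o["ee_pos"];R=Ro.from_euler("xyz",o["tcp_rot"],degrees=True).as_matrix()
    c,s=np.cos(p[2]),np.sin(p[2]);Rt=np.array([[c,-s,0],[s,c,0],[0,0,1]]);o0=np.array([p[0],p[1],0]);tip=e+R@[0,0,186.]
    for t in ths:
        l=np.array([132-75*np.cos(t)-off*np.sin(t),86-75*np.sin(t)+off*np.cos(t),z])
        d=R.T@(o0+Rt@l-tip)/1000
        yaw=np.degrees(p[2])+np.degrees(t)   # tool y along tangent (track angle th-90) ; yaw=angle of tool y +90
        print(round(t,2),d.round(4),round(np.radians((o["tcp_rot"][2]-yaw+180)%360-180),3))
E
python3 -c "
from arc import *
arc([-.35,-.25,-.15,-.05,.05,.15,.25,.35])"
```

```text
-0.35 [-0.0006  0.0187  0.0005] -0.001
-0.25 [-0.0018  0.0263  0.0005] -0.101
-0.15 [-0.0023  0.034   0.0005] -0.201
-0.05 [-0.002   0.0416  0.0005] -0.301
0.05 [-0.0009  0.0492  0.0005] -0.401
0.15 [0.0009 0.0567 0.0004] -0.501
0.25 [0.0035 0.0639 0.0004] -0.601
0.35 [0.0068 0.0708 0.0004] -0.701
```

```bash
python3 -m jog '[[1,-0.0005,0.009,0,0],[1,-0.0006,0.018,0,0],[1,-0.0018,0.0263,0,-0.1],[1,-0.0023,0.034,0,-0.2],[1,-0.002,0.0416,0,-0.3],[1,-0.0009,0.0492,0,-0.4],[1,0.0009,0.0567,0,-0.5],[1,0.0035,0.0639,0,-0.6]]'
python3 -c "
from arc import *
st()
arc([.25,.35,.45,.55,.65,.75,.85,.95,1.05])
im=grab_frame('side')[:,:,::-1]
cv2.imwrite('pics/side8.png',cv2.resize(im[120:220,290:410],None,fx=5,fy=5))
im=grab_frame('scene')[:,:,::-1]
cv2.imwrite('pics/scene8.png',cv2.resize(im[190:270,140:350],None,fx=3.7,fy=3.7))
"
```

```text
clock: 11.87
ee_pos: [595.1, -31.9, 240.4]
tcp_rot: [-179.8, -0.1, -68.9]
contact_force: [0.8, 0.7, 0.1]
finger_gap: 0.006
t 11.87 ee [595.1 -31.9 240.4] rot [-1.7984e+02 -8.0000e-02 -6.8930e+01] tip track [55.1 83.5 54.4] F track [-0.6  0.9  0.1] gap 0.01 q [-8.  14.5 95.1  0.  70.2 60.9]
0.25 [0.0001 0.0006 0.0014] 0.004
0.35 [-0.0011  0.0082  0.0014] -0.096
0.45 [-0.0016  0.0158  0.0013] -0.196
0.55 [-0.0014  0.0235  0.0013] -0.296
0.65 [-0.0003  0.0311  0.0013] -0.396
0.75 [0.0015 0.0385 0.0013] -0.496
0.85 [0.004  0.0458 0.0013] -0.596
0.95 [0.0072 0.0527 0.0012] -0.696
1.05 [0.0112 0.0593 0.0012] -0.796
```

View pics/side8.png

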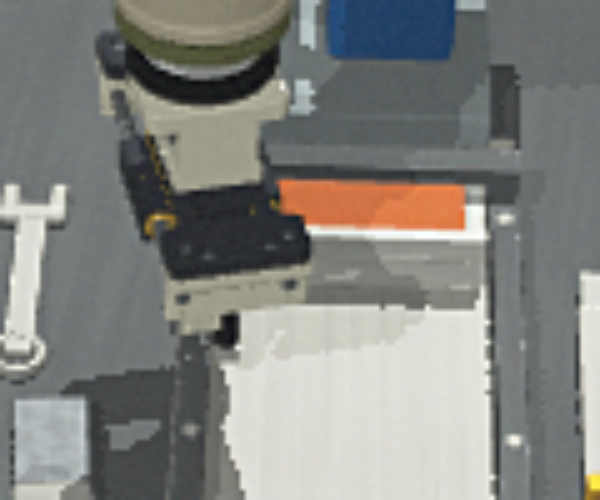

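View pics/scene8.png

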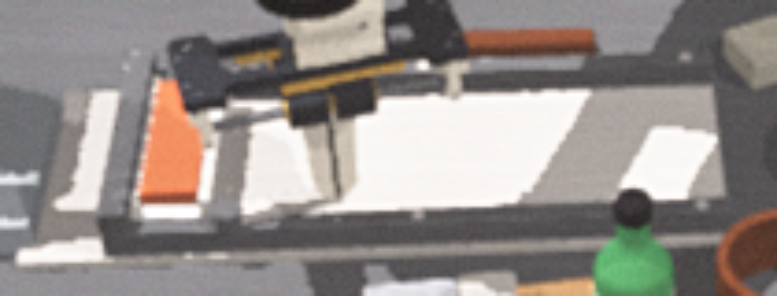

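The latch post is moving with the finger; in the side view it is now just over the left rail. I continue along the arc.

```bash
python3 -m jog '[[1,-0.0011,0.0082,0.001,-0.096],[1,-0.0016,0.0158,0.001,-0.196],[1,-0.0014,0.0235,0.001,-0.296],[1,-0.0003,0.0311,0.001,-0.396],[1,0.0015,0.0385,0.001,-0.496],[1,0.004,0.0458,0.001,-0.596],[1,0.0072,0.0527,0.001,-0.696],[1,0.0112,0.0593,0.001,-0.796]]'
python3 -c "
from arc import *
st()
arc([1.05,1.15,1.25,1.35,1.42,1.48,1.53,1.57,1.6])
"
```

```text
clock: 12.63
ee_pos: [543.8, -63.7, 238.8]
tcp_rot: [-180.0, -0.1, -23.6]
contact_force: [0.8, 0.7, -0.1]
finger_gap: 0.008
t 12.63 ee [543.8 -63.7 238.8] rot [-1.7996e+02 -1.3000e-01 -2.3580e+01] tip track [80.8 28.8 52.8] F track [-0.6  0.9 -0.1] gap 0.01 q [-12.    7.6 103.1   0.   69.1  11.5]
1.05 [ 0.0001 -0.     -0.0002] -0.005
1.15 [-0.0011  0.0075 -0.0002] -0.105
1.25 [-0.0015  0.0152 -0.0002] -0.205
1.35 [-0.0012  0.0228 -0.0002] -0.305
1.42 [-0.0005  0.0282 -0.0002] -0.375
1.48 [ 0.0004  0.0327 -0.0002] -0.435
1.53 [ 0.0013  0.0364 -0.0002] -0.485
1.57 [ 0.0022  0.0393 -0.0002] -0.525
1.6 [ 0.003   0.0415 -0.0002] -0.555
```

```bash
python3 -m jog '[[1,-0.0011,0.0075,0,-0.105],[1,-0.0015,0.0152,0,-0.205],[1,-0.0012,0.0228,0,-0.305],[1,-0.0005,0.0282,0,-0.375],[1,0.0004,0.0327,0,-0.435],[1,0.0013,0.0364,0,-0.485],[1,0.0022,0.0385,0,-0.525],[1,0.0022,0.0393,0,-0.525]]'
python3 -c "
from arc import *
st()
arc([1.57,1.6])
im=grab_frame('side')[:,:,::-1]
cv2.imwrite('pics/side9.png',cv2.resize(im[120:220,290:410],None,fx=5,fy=5))
"
```

```text
clock: 13.3
ee_pos: [530.2, -100.8, 238.7]
tcp_rot: [180.0, -0.1, 6.3]
contact_force: [0.6, 1.7, 0.5]
finger_gap: 0.007
t 13.3 ee [ 530.2 -100.8  238.7] rot [ 1.7997e+02 -1.1000e-01  6.3200e+00] tip track [116.1  11.   52.7] F track [-1.7  0.8  0.5] gap 0.01 q [-16.2   6.5 104.4   0.   69.  -22.5]
1.57 [-0.     -0.0002 -0.0003] -0.003
1.6 [-0.0005  0.0021 -0.0003] -0.033
```

View pics/side9.png

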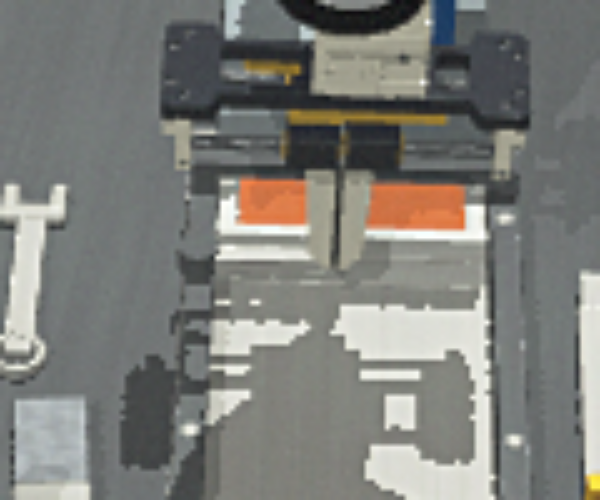

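Nearly at the mechanical limit. I push a few mm further, gently, until the force shows it.

```bash
python3 -m jog '[[1,0,0.001,0,0],[1,0,0.002,0,0],[1,0,0.003,0,0],[1,0,0.003,0,0]]'
python3 -c "
from st import *
st()"
```

```text
clock: 13.68
ee_pos: [530.3, -101.8, 238.4]
tcp_rot: [-179.8, -0.1, 6.3]
contact_force: [0.6, 11.6, 7.0]
finger_gap: 0.001
t 13.68 ee [ 530.3 -101.8  238.4] rot [-1.7982e+02 -7.0000e-02  6.3100e+00] tip track [116.5  10.9  52.4] F track [-11.5   1.9   7. ] gap 0.0 q [-16.4   6.6 104.3   0.2  69.1 -22.8]
```

The latch is at its limit: 11.5 N with no further travel. I back off, lift clear and look.

```bash
python3 -m jog '[[1,0,-0.006,0,0],[1,0,-0.02,0,0],[1,0,-0.04,0,0],[1,0,-0.065,-0.015,0],[1,0,-0.095,-0.045,0],[1,0,-0.125,-0.07,0],[1,0,-0.155,-0.09,0],[1,0,-0.175,-0.1,0]]'
python3 -m jog '[[1,0,-0.02,-0.01,0],[1,0,-0.05,-0.03,0],[1,0,-0.085,-0.05,0],[1,0,-0.115,-0.06,0],[1,0,-0.14,-0.06,0],[1,0,-0.15,-0.06,0],[1,0,-0.15,-0.06,0],[1,0,-0.15,-0.06,0]]'
python3 - <<'E'
from ov import *
from st import *
st()
p=np.load("track.npy")
im=grab_frame('side')[:,:,::-1]
cv2.imwrite('pics/sideA.png',cv2.resize(im[120:220,290:410],None,fx=5,fy=5))
im=grab_frame('scene')[:,:,::-1]
cv2.imwrite('pics/sceneA.png',cv2.resize(im[190:270,140:350],None,fx=3.7,fy=3.7))
cv2.imwrite('pics/sideAf.png',grab_frame('side')[:,:,::-1])
c,s_=np.cos(p[2]),np.sin(p[2])
for k,z in [("carriage",8),("latch_post",66)]:
  for n in ["scene","side"]:
    for r in spot_point(k,n)[:3]:
        P=onz(n,r["at"],z);d=P[:2]-p[:2];print(k,n,round(r["score"],2),np.round([c*d[0]+s_*d[1],-s_*d[0]+c*d[1]],1))
E
```

```text
clock: 14.35
ee_pos: [510.2, 73.5, 340.9]
tcp_rot: [-180.0, -0.2, 6.4]
contact_force: [1.7, 0.4, -0.4]
finger_gap: 0.004
clock: 15.02
ee_pos: [493.0, 219.8, 396.8]
tcp_rot: [179.9, 0.1, 6.5]
contact_force: [0.8, -0.8, -0.2]
finger_gap: 0.008
t 15.02 ee [493.  219.8 396.8] rot [1.7994e+02 7.0000e-02 6.4700e+00] tip track [-206.5    9.9  210.8] F track [ 0.9  0.7 -0.2] gap 0.01 q [18.6 -1.6 95.5 -0.  86.2 12.1]
carriage scene 0.77 [175.9  15.9]
carriage scene 0.7 [-590.7   85.2]
carriage side 0.87 [-21.5 305. ]
carriage side 0.63 [164.7   7.2]
latch_post scene 0.49 [135.7  29.8]
```

View pics/sideA.png

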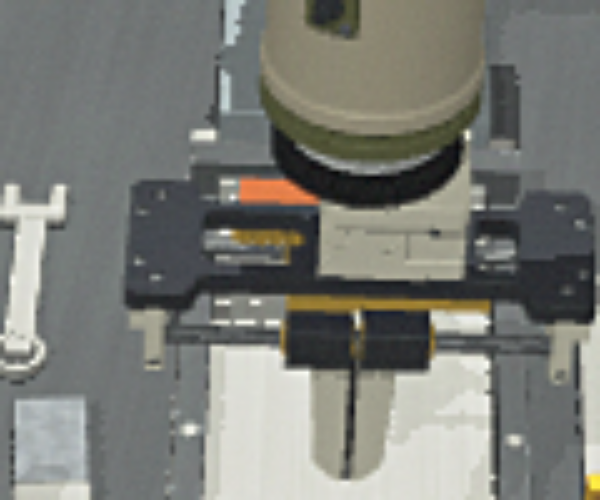

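View pics/sceneA.png

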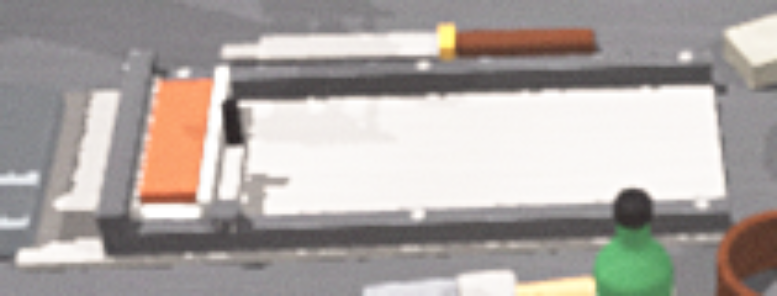

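View pics/sideAf.png

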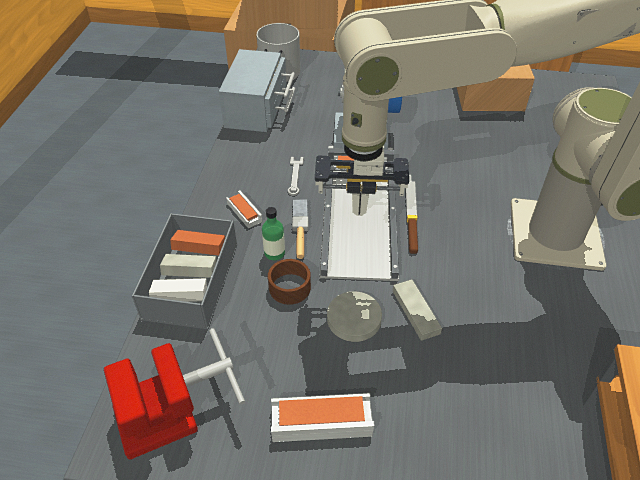

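```bash
python3 - <<'E'
from ov import *
p=np.load("track.npy")
for th in (1.3,1.42,1.5,1.571):
    print(th,[((proj("scene",T(p,(132-75*np.cos(th),86-75*np.sin(th),z)))-[140,190]+.5)*3.7).round(0) for z in (41,60,78)])
print("carriage back top edge home:",[((proj("scene",T(p,(x,y,44)))-[140,190]+.5)*3.7).round(0) for x in (144,137) for y in (-75,75)])
E
```

```text
1.3 [array([265., 144.]), array([262., 124.]), array([259., 104.])]
1.42 [array([253., 143.]), array([250., 123.]), array([247., 103.])]
1.5 [array([245., 143.]), array([241., 122.]), array([238., 103.])]
1.571 [array([237., 143.]), array([234., 122.]), array([231., 103.])]
carriage back top edge home: [array([230.,  66.]), array([212., 199.]), array([240.,  66.]), array([222., 198.])]
```

The post (scene crop 232,121) matches 1.571 rad (predicted 234,122). The carriage's back edge, at (229,67) to (212,200), matches home. The robot is clear, so I hand in.

```bash
python3 -c "
from cell import *
print(job_done(),get_obs()['clock'])"
```

```text
the job is handed in; nothing more can be done
the job is handed in; nothing more can be done
```

The carriage is home against the end stop and the latch is closed behind it. I handed the job in at about 15 s; it gives no verdict.

- **Carriage:** I pushed it on its centre line with closed fingers, at about 2–5 N. It stalled at the stop with about 18 N, well under the 80 N limit.
- **Latch:** I swung the post round its arc until it reached its limit at about 11.5 N, then drew the arm clear.
- **Last checks:** In the scene picture, the carriage's back edge and the latch post match the predicted home and 1.571 rad positions within about 1 pixel. The other things on the bench look unmoved by eye; I did not measure them.
- **Disagreements:** The network's last point estimates were rough. They put the carriage at 176 and 165 mm (home is 172 mm), and the post up to 19 mm off. I relied on the picture edges and the contact forces instead.
- **Slip:** Between pushing and latching I moved the raised gripper about 100 mm the wrong way, towards the grinding head. The force readings showed no contact, and I corrected it straight away.

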